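# Slide the connector board home and lock it with the keeper

## Robot

A 6-joint arm with a two-finger parallel gripper is mounted at the origin on the work surface. World frame = base frame: x ahead of the robot, y to its left, z up, the work surface at z = 0. Lengths are in mm, angles in rad, forces in N, time in s.
With the tool pointing down it reaches from about 300 to 775 mm from the base axis. Payload 14.6 kg.
Tool frame: the origin (TCP) lies at the very end of the fingers, on their centre line; the grasp point (between the pads) lies 19 mm behind it; z points along the fingers, y is the line along which they close (so a half turn about z gives the same grasp; the last joint's range is limited). The gripper opens to 94 mm and grips with 3 to 60 N. Pads are 16 mm wide; open, the fingers measure 119 mm over their backs; the gripper's body (75 mm by 177 mm) begins 78 mm behind the grasp point.
Start: joints at [1.264, 0.3, 1.521, -0, 1.321, -0.067], TCP at [130.628, 534.252, 205.446] pointing down, gripper open.
Joint ranges: [-3.03, 3.03], [-0.79, 2.21], [0.23, 2.52], [-1.04, 4.18], [0, 3.07], [-2.55, 2.55]. Speed limits (rad/s): [2.22, 2.22, 2.57, 3.14, 3.14, 3.14].

## Interface

Orientations are given as [roll, pitch, yaw] about the fixed x, y, z axes, in that order (R = Rz(yaw) Ry(pitch) Rx(roll)).
In Python, from cell import manip gives the robot as it stands.
- The arm moves only by the tool servo_tool, never from a script. Its argument "motion" is a list that holds one entry, the list of rows, each a list of 7 numbers: the shift along the world's x, y, z as a fraction of full scale, then the turn, a rotation vector about the world's x, y, z as a fraction of full scale, then the closure, from 0 (fully open) to 1 (shut). In form: [[[x, y, z, rx, ry, rz, gripper], ...]]. A call has 1 to 10 rows; each row is the pose to reach, as a shift and turn from the pose commanded when the call began, turning the shorter way round; what a row does not reach only later rows make up. Full scale, the value 1, is 0.5 m for a shift and pi rad for a turn. A row lasts 1/10 s, in which the tool goes at most 50 mm and 8.59 degrees, less where a joint would pass 70% of its speed; a pose out of reach is approached as far as the arm can. A call with a number of a shift or a turn outside -1 to 1 is refused whole. A call with a gripper value outside its range is refused whole. The fingers move at their own pace and stop on an object; "newtons" is the grip in N (left out, the last holds). Time passes only in rows, so rows that repeat a pose let the fingers close. It gives the time, the measured TCP pose, the force, the opening and the grip force at its end, in the units of the state.
- manip.read_state(): the state, without advancing time (a new reading comes with each control period).
- manip.camera(name): name is "scene" or "top" or "wrist"; returns a dict with "frame" (480x640x3 uint8, red, green, blue), "range_z" (480x640 float32, mm along the optical axis (not along the pixel's ray), 0 where there is no reading), "vfov" (degrees; the focal length in pixels is half the picture's height over the tangent of half this angle, whatever the lens; pixels are square), "cx", "cy" (the principal point, pixels), "cam_to_world" (4x4, takes a point from camera to world coordinates). Camera axes: x right, y down, z forward; pixel columns grow to the right and rows downward; lengths in mm; the calibration is good to about 2 mm. A picture is of the moment at which its call begins.
- manip.sign_off(): hands the job in; it is judged then, once.
The state is a dict: "clock": time; "joints": joint angles; "qd": joint speeds; "effort": joint torques, N m; "eef_pos": TCP position; "eef_rot": TCP orientation; "wrist_force": force on the tool from outside, world axes, zero at the start; "moment": the same for the moment, N m; "finger_gap": finger opening in mm; "finger_force": force on a finger pad.
Only numpy, scipy, OpenCV 4.12 (cv2) and the standard library are available. Lean on these libraries where they do the work, as an engineer would, in place of code of your own. Each camera call takes 0.05 s, during which the arm holds its last target. There are 200 camera calls.

## Task

On the harness bench the blue connector board has been left part-way along the rails of its slide jig. With the fingertips, pushing only and never lifting the board, slide it along the rails towards the black rubber end stop until it drops into its locating notches and lies flat, its top flush with the grey side guides; then push the red swivel keeper with the black post round until it is square across the top of the board, against its stop. Leave the crimping tool, the parts box and the jar where they are, and finish with the fingers clear of everything.

Things in the scene. Friction and masses are not known exactly. Their poses are not given: they have to be found in the camera images.
- jig: Slide jig fixed to the bench: dark steel base 180 (x) x 380 (y) x 12 mm, origin at the centre of its underside, z up. The board slides along jig +y. Two aluminium rails along y, |x| 28 to 53 mm, tops at z = 30 mm; between them only the base. Grey side guides, |x| 56.5 to 72.5 mm, tops at z = 40 mm. Rubber end stop, 50 mm wide, 42 mm high, from y = 176 mm: past the board's home.
- jig_home (a point): Point fixed to the jig at its x = 0, y = 60, z = 30 mm: where the board's origin lies when home. Each rail has two yellow-floored notches with upright walls, 21 mm long, 8 mm deep (inner lanes |x| 34 at jig y = 110, outer lanes |x| 47 at y = 10 mm). The four feet drop in all at once, 2.5 mm of play each way along y; pushed further, the board stops dead against the walls.
- board: Blue board, loose, 0.3 to 0.65 kg, plate 110 (x) x 130 (y) x 10 mm, origin at the centre of the plate's underside, axes as the jig's. Four feet below, 8 x 16 mm, 6 mm deep: sliding, the origin is at jig z = 36 mm; home, at 30 mm. Starts at jig y -105 to -30 mm. White connector rows, 84 mm wide, rise to 22 mm above the origin at y = -37 to +5 mm; the rest of the top is bare.
- board_push (a point): Middle of the board's upright trailing face, at its y = -65 mm, 5 mm above the board's origin. The face is the 110 mm wide plate edge; its middle 50 mm is an orange push lip, 8 mm thick, flush with the edge and rising to 24 mm above the origin. Pushed here, low and near the middle, towards jig +y the board slides; friction stays under 10 N.
- keeper (a joint): Angle (rad) of the red keeper bar about its upright pivot at jig x = 64.5, y = 100 mm. 0: along jig +y; growing turns it counter-clockwise from above; pi/2: across the board (towards jig -x), at its stop. Starts at -0.5 (outwards) to 0; stays where left. Bar 14 mm wide, 57 mm long, jig z 42.5 to 50.5 mm: it passes over the board only when that is down, else strikes its edge.
- keeper_post (a point): Centre of the top of the keeper's upright black post, 12 mm in diameter, 50 mm from the pivot, from jig z = 50.5 to 80.5 mm (this point at 80 mm). Push it sideways from its outer side (jig +x to begin with), round the pivot; about 1 N moves it.
- crimper: Yellow-handled crimping tool, 145 x 50 x 14 mm, lying loose on the bench beyond the jig; origin at its underside, between handles and jaws. Leave it alone.
- parts_box: Clear open box with brass terminals, 90 x 70 x 35 mm, loose on the bench past the end-stop end of the jig; origin at the centre of its underside. Leave it alone.
- jar: Small amber jar with white lid, 48 mm in diameter, 60 mm high, loose on the bench on the robot's side of the jig; origin at the centre of its underside. Leave it alone.
Things that resemble listed ones, but are neither listed nor needed, are in the scene too. Several things have the shape of the board; the one meant has the colours described above.

How it is judged:
By the outcome, as a careful person would: the job done as asked, in the order asked, and still so for the second after the job is handed in, with the robot touching nothing.
It also fails if it takes over 54 s, if anything falls off the work surface, if the arm or the gripper's body presses on something with over 40 N, if the wrist force passes 120 N, or if a joint passes its speed limit or range.

## Working session

There is one attempt and no reset: what is moved stays moved. The work goes in short steps, Python scripts to look and compute and a tool call to move; the robot and the scene stay as the last step left them, time stands still between calls to the robot, and variables do not carry over. Pictures are saved under pics/ and viewed, at most 10 in all, crops included, and the job is handed in when it is done.

Besides the shell and the picture viewer there is one more tool, called after "Call:" as name([rows], argument=value, ...), one row to a line, values as JSON. servo_tool: Moves the arm, as the interface text tells. Its arguments: {"type":"object","properties":{"motion":{"type":"array"},"newtons":{"type":"number"}},"required":["motion"]}

```bash
mkdir -p pics; cat > h.py <<'E'
from cell import manip
import numpy as np, cv2, pickle
def snap(n,tag):
    c=manip.camera(n); pickle.dump(c,open(f'pics/{tag}.pkl','wb'))
    cv2.imwrite(f'pics/{tag}.png',c['frame'][:,:,::-1]); return c
def load(tag): return pickle.load(open(f'pics/{tag}.pkl','rb'))
def pt(c,u,v,w=1):
    u,v=int(round(u)),int(round(v))
    z=c['range_z'][v-w:v+w+1,u-w:u+w+1]; z=np.median(z[z>0])
    f=240/np.tan(np.radians(c['vfov'])/2)
    return (c['cam_to_world']@[(u-c['cx'])*z/f,(v-c['cy'])*z/f,z,1])[:3]
def cloud(c):
    f=240/np.tan(np.radians(c['vfov'])/2); z=c['range_z']; v,u=np.mgrid[:480,:640]
    P=np.stack([(u-c['cx'])*z/f,(v-c['cy'])*z/f,z,np.ones_like(z)],-1)@c['cam_to_world'].T
    return P[...,:3]
E
python3 - <<'E'
from h import *
for n in('top','scene'): snap(n,n+'0')
s=manip.read_state(); print(s['clock'],s['eef_pos'],s['eef_rot'],s['wrist_force'])
E
```

```text
0.1 [130.55201764 534.04505296 204.94186977] [-3.14058191e+00 -6.32163434e-05  2.90183845e+00] [-0.5182107   0.29326754  0.25425542]
```

View pics/top0.png

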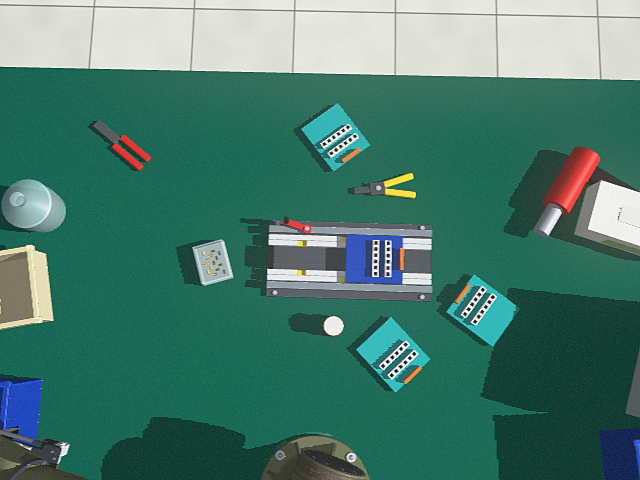

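View pics/scene0.png

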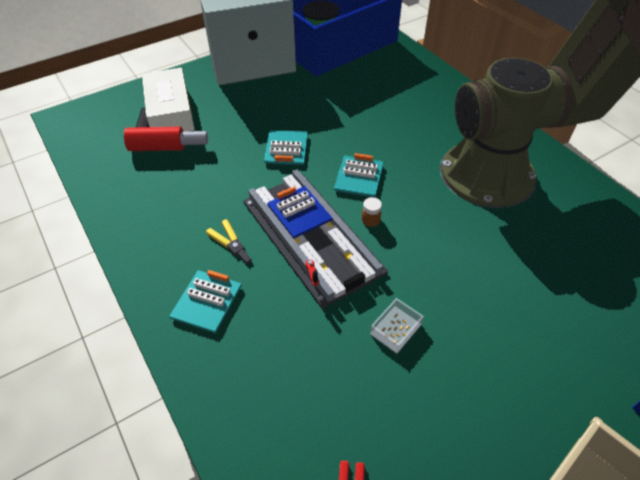

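The top view shows four board-shaped things: three teal decoys (335,138), (482,311), (393,354), and a deep blue one with an orange lip in the jig (375,259). The blue one in the jig fits the description. The red keeper is at (297,226), the end stop at about (257,258), the jar at (334,326), the crimper at (385,188) and the box at (212,262). I'll confirm in an enlarged crop and measure.

```bash
python3 - <<'E'
from h import *
c=load('top0'); im=c['frame'][205:315,235:445]
cv2.imwrite('pics/crop0.png',cv2.resize(im,None,fx=3.8,fy=3.8,interpolation=cv2.INTER_CUBIC)[:,:,::-1])
P=cloud(c); hsv=cv2.cvtColor(c['frame'],cv2.COLOR_RGB2HSV)
reg=np.zeros((480,640),bool); reg[205:315,235:445]=1
H,S,V=[hsv[...,i].astype(int) for i in range(3)]
def rep(n,m):
    q=P[m&reg]; r=cv2.minAreaRect(q[:,:2].astype(np.float32)); print(n,len(q),'z',np.percentile(q[:,2],[5,50,95]).round(1),'rect',np.round(r[0],1),np.round(r[1],1),round(r[2],2))
rep('blue',(H>110)&(H<128)&(S>150)&(V>80))
rep('orange',(H>6)&(H<18)&(S>150)&(V>120))
rep('red',((H<5)|(H>175))&(S>150)&(V>80))
rep('yellow',(H>20)&(H<32)&(S>150)&(V>120))
# side guides z~40 : use height band outside colours
z=P[...,2]
rep('high>8',(z>8)&(z<120))
rep('base8-16',(z>7)&(z<17))
m=reg&(S<60)&(z>36)&(z<44); q=P[m]; print(len(q))
for nm,mm in(('far',q[:,0]>np.median(q[:,0])),('near',q[:,0]<=np.median(q[:,0]))):
    g=q[mm]; r=cv2.minAreaRect(g[:,:2].astype(np.float32)); l=cv2.fitLine(g[:,:2].astype(np.float32),cv2.DIST_HUBER,0,.01,.01).ravel(); print(nm,len(g),r,l,np.median(g[:,2]))
E
```

```text
blue 1695 z [41.5 46.6 51.3] rect [ 453.9 -104.4] [151.  272.8] 73.75
orange 84 z [54.4 59.8 64.7] rect [ 431.2 -102.7] [ 37.9 276.5] 46.45
red 132 z [45.7 51.  55.9] rect [588.9  53.6] [65.1 18.7] 74.53
yellow 107 z [16.5 22.1 27.4] rect [516.5 -61.6] [232.8 105.1] 81.21
high>8 12247 z [ 9.8 31.5 53.7] rect [519.  -48.4] [254.5 492.5] 1.43
base8-16 4196 z [ 7.8 12.3 16.2] rect [520.3 -47.8] [257.1 493.6] 1.45
2036
far 1018 ((539.0269775390625, -68.74705505371094), (373.88702392578125, 104.20147705078125), 89.76488494873047) [ 1.4171679e-02 -9.9989957e-01  5.8056464e+02 -7.5172783e+01] 40.024614299054974
near 1018 ((465.6077880859375, -68.74752807617188), (373.4712219238281, 40.64971923828125), 89.6780776977539) [ 5.5119274e-03  9.9998480e-01  4.5356192e+02 -6.8635590e+01] 39.99957754758259
```

View pics/crop0.png

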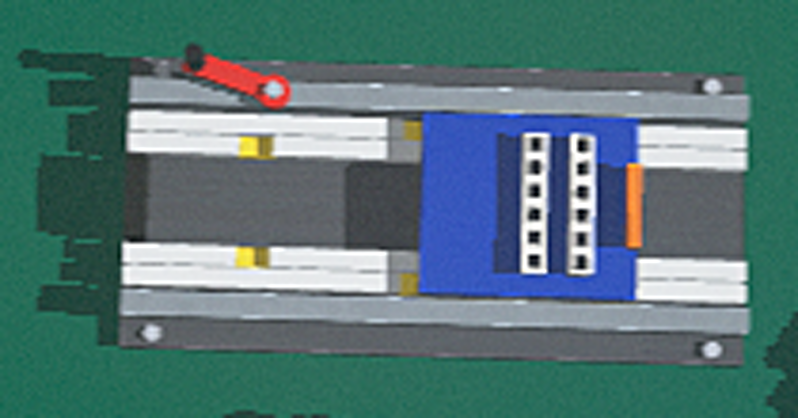

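The crop confirms it: deep blue plate with two white connector rows and an orange lip on its trailing (right) edge at crop (635,205). The keeper pivot is at (274,90), the black post at (193,55) and the end stop at the left (133,210). I'll fit the jig pose from its base corners and pivot.

```bash
cat >> h.py <<'E'
def ray(c,u,v,z):
    f=240/np.tan(np.radians(c['vfov'])/2); T=c['cam_to_world']
    d=T[:3,:3]@[(u-c['cx'])/f,(v-c['cy'])/f,1]; o=T[:3,3]; return (o+d*(z-o[2])/d[2])
E
python3 - <<'E'
from h import *
from scipy.optimize import least_squares
c=load('top0')
cr=lambda u,v,z: ray(c,235+(u+.5)/3.8-.5,205+(v+.5)/3.8-.5,z)
obs=[((743,365,12),(-90,-190)),((120,345,12),(-90,190)),((747,74,12),(90,-190)),((274,90,50.5),(64.5,100)),((748,333,40),(-72.5,-190)),((120,315,40),(-72.5,190)),((128,80,40),(72.5,190)),((748,95,40),(72.5,-190))]
W=np.array([cr(*o)[:2] for o,_ in obs]); J=np.array([j for _,j in obs])
R=lambda a:np.array([[np.cos(a),-np.sin(a)],[np.sin(a),np.cos(a)]])
r=least_squares(lambda p:(J@R(p[2]).T+p[:2]-W).ravel(),[515,-50,0],loss='soft_l1')
p=r.x; print('jig',p,'\n',(J@R(p[2]).T+p[:2]-W).round(1))
inv=lambda q:(np.array(q[:2])-p[:2])@R(p[2])
for n,q in dict(lipL=(641,247,60),lipR=(642,163,60),edgeL=(636,298,46),edgeR=(639,121,46),front1=(420,294,46),front2=(422,113,46),post=(194,50,80.5),notch=(247,147,22),endstop=(147,200,42)).items():
    w=cr(*q); print(n,w.round(1),'jig',inv(w).round(1))
for n,j in dict(push=(0,-190),home=(0,60),piv=(64.5,100)).items(): print(n,R(p[2])@j+p[:2])
for n,u,v in(('jar',334,326),('crimp',385,188),('box',212,262)):print(n,inv(ray(c,u,v,30)))
E
```

```text
jig [ 5.18089186e+02 -6.93649618e+01 -4.72027738e-03] 
 [[-0.3 -0.6]
 [-1.1  0.3]
 [-0.   1.5]
 [-0.3 -0.2]
 [-0.3 -2.9]
 [ 0.2  1.8]
 [ 2.4  0.8]
 [ 0.5 -3.1]]
lipL [ 492.8 -189.4   60. ] jig [ -24.7 -120.1]
lipR [ 543.1 -189.8   60. ] jig [  25.5 -120.3]
edgeL [ 463.7 -188.5   46. ] jig [ -53.8 -119.4]
edgeR [ 570.6 -189.9   46. ] jig [  53.1 -120.3]
front1 [462.9 -59.8  46. ] jig [-55.3   9.3]
front2 [572.2 -59.1  46. ] jig [54.1 10.5]
post [601.   77.9  80.5] jig [ 82.2 147.6]
notch [552.4  46.6  22. ] jig [ 33.8 116.1]
endstop [515.7 105.3  42. ] jig [ -3.2 174.6]
push [ 517.19233643 -259.36284507]
home [518.37240139  -9.3656302 ]
piv [583.06049322  30.32946742]
jar [-154.5801294    31.64640733]
crimp [169.52022055 -79.87097893]
box [-16.89181194 316.47102425]
```

Call:
servo_tool([
  [[0.4, -0.8, 0, 0, 0, -0.25, 1], [0.4, -0.8, 0, 0, 0, -0.25, 1], [0.4, -0.8, 0, 0, 0, -0.25, 1], [0.4, -0.8, 0, 0, 0, -0.25, 1], [0.4, -0.8, 0, 0, 0, -0.25, 1], [0.4, -0.8, 0, 0, 0, -0.25, 1], [0.4, -0.8, 0, 0, 0, -0.25, 1], [0.4, -0.8, 0, 0, 0, -0.25, 1], [0.4, -0.8, 0, 0, 0, -0.25, 1], [0.4, -0.8, 0, 0, 0, -0.25, 1]],
], newtons=40)

```text
clock: 1.1
eef_pos: [332.2, 130.1, 205.4]
eef_rot: [-3.141, 0.001, 2.109]
wrist_force: [-0.1, -0.4, -0.0]
finger_gap: 17.5
finger_force: 0.0
```

Call:
servo_tool([
  [[0.372, -0.73, 0, 0, 0, -0.173, 1], [0.372, -0.73, 0, 0, 0, -0.173, 1], [0.372, -0.73, 0, 0, 0, -0.173, 1], [0.372, -0.73, 0, 0, 0, -0.173, 1], [0.372, -0.73, 0, 0, 0, -0.173, 1], [0.372, -0.73, 0, 0, 0, -0.173, 1], [0.372, -0.73, 0, 0, 0, -0.173, 1], [0.372, -0.73, 0, 0, 0, -0.173, 1], [0.372, -0.73, 0, 0, 0, -0.173, 1], [0.372, -0.73, -0.1, 0, 0, -0.173, 1]],
])

```text
clock: 2.1
eef_pos: [519.5, -232.6, 159.2]
eef_rot: [3.134, 0.004, 1.572]
wrist_force: [1.6, -0.2, -0.6]
finger_gap: 0.8
finger_force: 0.0
```

Call:
servo_tool([
  [[0, 0, -0.1, 0.048, 0, 0, 1], [0, 0, -0.16, 0.048, 0, 0, 1], [0, 0, -0.2, 0.048, 0, 0, 1], [0, 0, -0.232, 0.048, 0, 0, 1], [0, 0, -0.232, 0.048, 0, 0, 1]],
])

```text
clock: 2.6
eef_pos: [515.7, -229.0, 37.3]
eef_rot: [-3.138, -0.153, 1.573]
wrist_force: [0.3, -1.1, -0.6]
finger_gap: 0.2
finger_force: 0.0
```

```bash
python3 - <<'E'
from h import *
snap('scene','s1'); c=load('s1'); cv2.imwrite('pics/s1c.png',cv2.resize(c['frame'][130:330,190:430],None,fx=3,fy=3)[:,:,::-1])
print(manip.read_state()['eef_pos'],manip.read_state()['eef_rot'])
E
```

```text
[ 516.37324196 -229.52584937   38.88752379] [-3.14008706 -0.15191051  1.57345161]
```

View pics/s1c.png

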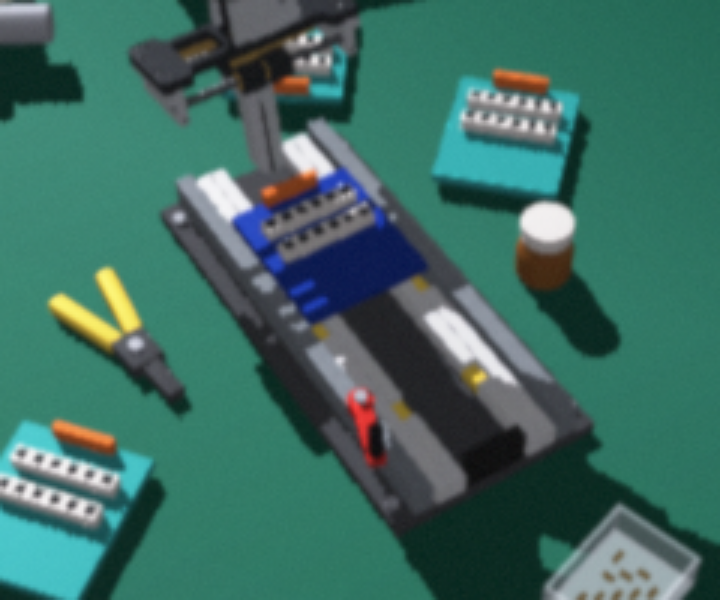

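The fingers are closed, tip-forward, and just behind the orange lip (crop (268,165) against lip (290,187)). Starting the push.

Call:
servo_tool([
  [[0, 0.03, 0, 0, 0, 0, 1], [0, 0.05, 0, 0, 0, 0, 1], [0, 0.07, 0, 0, 0, 0, 1], [0, 0.09, 0, 0, 0, 0, 1], [0, 0.11, 0, 0, 0, 0, 1], [0, 0.13, 0, 0, 0, 0, 1], [0, 0.15, 0, 0, 0, 0, 1], [0, 0.17, 0, 0, 0, 0, 1], [0, 0.19, 0, 0, 0, 0, 1], [0, 0.21, 0, 0, 0, 0, 1]],
])

```text
clock: 3.65
eef_pos: [516.6, -124.9, 39.4]
eef_rot: [3.141, -0.151, 1.573]
wrist_force: [0.2, -3.7, 1.6]
finger_gap: 0.5
finger_force: 1.8
```

Call:
servo_tool([
  [[0, 0.01, 0, 0, 0, 0, 1], [0, 0.02, 0, 0, 0, 0, 1], [0, 0.03, 0, 0, 0, 0, 1], [0, 0.037, 0, 0, 0, 0, 1], [0, 0.044, 0, 0, 0, 0, 1], [0, 0.05, 0, 0, 0, 0, 1], [0, 0.056, 0, 0, 0, 0, 1], [0, 0.06, 0, 0, 0, 0, 1], [0, 0.064, 0, 0, 0, 0, 1], [0, 0.068, 0, 0, 0, 0, 1]],
])

```text
clock: 4.65
eef_pos: [516.6, -91.6, 39.4]
eef_rot: [3.141, -0.151, 1.573]
wrist_force: [0.1, -2.8, 1.3]
finger_gap: 0.5
finger_force: 1.3
```

Call:
servo_tool([
  [[0, 0.003, 0, 0, 0, 0, 1], [0, 0.006, 0, 0, 0, 0, 1], [0, 0.009, 0, 0, 0, 0, 1], [0, 0.012, 0, 0, 0, 0, 1], [0, 0.015, 0, 0, 0, 0, 1], [0, 0.015, 0, 0, 0, 0, 1]],
])

```text
clock: 5.25
eef_pos: [516.5, -83.8, 39.3]
eef_rot: [-3.142, -0.151, 1.573]
wrist_force: [0.0, 0.8, 0.1]
finger_gap: 0.7
finger_force: 0.0
```

```bash
cat > chk.py <<'E'
from h import *
import sys
c=snap('top',sys.argv[1]); P=cloud(c)
hsv=cv2.cvtColor(c['frame'],cv2.COLOR_RGB2HSV); H,S,V=[hsv[...,i].astype(int) for i in range(3)]
m=(H>110)&(H<128)&(S>150)&(V>50); m[:205]=0;m[315:]=0;m[:,:235]=0;m[:,445:]=0
q=P[m]-[518.1,-69.4,0]; q=q[(abs(q[:,0])<60)]
for lo,hi in((-5,20),(65,95),(95,125)):
  for s in(-1,1):
    k=q[(q[:,1]>lo)&(q[:,1]<hi)&(q[:,0]*s>0)]; print(lo,hi,s,len(k),np.median(k[:,2]).round(2) if len(k) else '')
print('front',np.percentile(q[:,1],[1,99]),manip.read_state()['wrist_force'].round(1))
E
python3 chk.py t2
```

```text
-5 20 -1 89 40.16
-5 20 1 177 39.93
65 95 -1 265 40.47
65 95 1 252 40.03
95 125 -1 254 40.07
95 125 1 240 40.65
front [ -2.37456632 121.92961065] [-0.2 -0.6  0.3]
```

The board's top is at 40 mm on every patch, so it is home and flat. Now backing off, rising, and removing the tilt.

Call:
servo_tool([
  [[0, -0.03, 0, 0, 0, 0, 1], [0, -0.05, 0, 0, 0, 0, 1], [0, -0.05, 0.06, 0, 0, 0, 1], [0, -0.05, 0.16, -0.024, 0, 0, 1], [0, -0.05, 0.23, -0.048, 0, 0, 1], [0.06, 0.05, 0.23, -0.048, 0, 0, 1], [0.14, 0.14, 0.23, -0.048, 0, 0, 1], [0.2, 0.24, 0.23, -0.048, 0, 0, 1], [0.258, 0.33, 0.23, -0.048, 0, 0, 1], [0.258, 0.33, 0.23, -0.048, 0, 0, 1]],
])

```text
clock: 6.3
eef_pos: [646.9, 82.7, 154.1]
eef_rot: [-3.141, -0.0, 1.574]
wrist_force: [-0.7, -0.1, 0.6]
finger_gap: 0.6
finger_force: 0.0
```

Call:
servo_tool([
  [[0, 0, 0, 0, 0, -0.04, 1], [0, 0, 0, 0, 0, -0.09, 1], [0, 0, 0, 0, 0, -0.13, 1], [0, 0, 0, 0, 0, -0.18, 1], [0, 0, 0, 0, 0, -0.22, 1], [0, 0, 0, 0, 0, -0.27, 1], [0, 0, 0, 0, 0, -0.31, 1], [0, 0, 0, 0, 0, -0.36, 1], [0, 0, 0, 0, 0, -0.4, 1], [0, 0, 0, 0, 0, -0.44, 1]],
])

```text
clock: 7.3
eef_pos: [645.9, 79.5, 154.3]
eef_rot: [3.142, 0.0, 0.184]
wrist_force: [0.4, -0.6, -0.2]
finger_gap: 0.3
finger_force: 0.0
```

```bash
python3 - <<'E'
from h import *
c=snap('top','t3'); s=manip.read_state(); print(s['clock'],s['eef_pos'],s['eef_rot'],s['joints'])
c=snap('scene','s3'); cv2.imwrite('pics/s3c.png',cv2.resize(c['frame'][130:330,190:430],None,fx=3,fy=3)[:,:,::-1])
E
```

```text
7.35 [645.87773469  79.58222314 154.29303373] [3.14157730e+00 3.72377403e-04 1.76796923e-01] [ 6.63496915e-02  5.66713620e-01  1.26310608e+00 -5.82391603e-05
  1.31214137e+00  1.46036400e+00]
```

View pics/s3c.png

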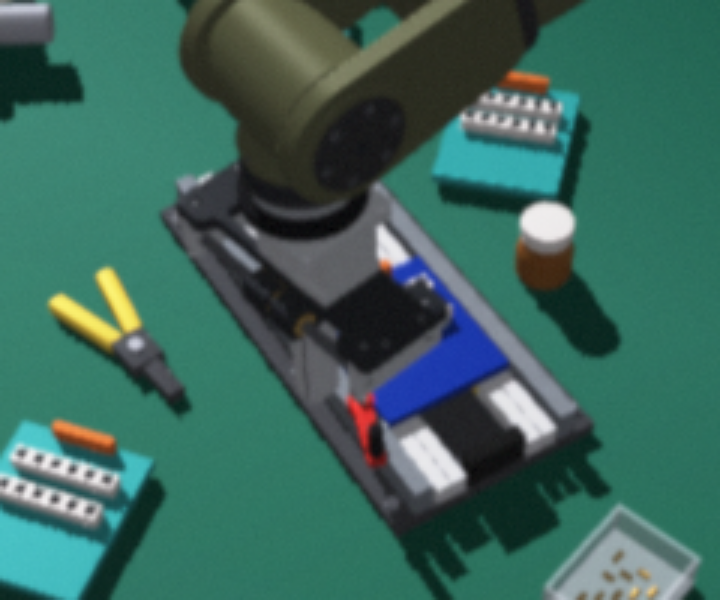

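The board is down. The keeper is still open, with its post at crop (375,442); the fingers are outboard and above. Lowering beside the post, then sweeping the arc.

Call:
servo_tool([
  [[0, 0, -0.06, 0, 0, 0, 1], [0, 0, -0.12, 0, 0, 0, 1], [0, 0, -0.17, 0, 0, 0, 1], [0, 0, -0.188, 0, 0, 0, 1], [-0.03, -0.01, -0.188, 0, 0, 0, 1], [-0.05, -0.01, -0.188, 0, 0, 0, 1], [-0.064, -0.012, -0.188, 0, 0, 0, 1], [-0.08, -0.006, -0.188, 0, 0, 0, 1], [-0.09, -0.002, -0.188, 0, 0, 0, 1], [-0.098, 0, -0.188, 0, 0, 0, 1]],
])

```text
clock: 8.4
eef_pos: [596.5, 80.9, 60.8]
eef_rot: [3.141, -0.0, 0.191]
wrist_force: [0.7, -0.8, -0.1]
finger_gap: 0.4
finger_force: 0.5
```

Call:
servo_tool([
  [[-0.014, 0.002, 0, 0, 0, 0.03, 1], [-0.028, 0.003, 0, 0, 0, 0.06, 1], [-0.042, 0.003, 0, 0, 0, 0.1, 1], [-0.056, 0, 0, 0, 0, 0.14, 1], [-0.068, -0.004, 0, 0, 0, 0.18, 1], [-0.08, -0.01, 0, 0, 0, 0.22, 1], [-0.09, -0.018, 0, 0, 0, 0.26, 1], [-0.1, -0.027, 0, 0, 0, 0.3, 1], [-0.111, -0.038, 0, 0, 0, 0.325, 1], [-0.111, -0.038, 0, 0, 0, 0.325, 1]],
])

```text
clock: 9.4
eef_pos: [540.8, 61.5, 60.6]
eef_rot: [-3.141, 0.0, 1.213]
wrist_force: [0.6, -0.4, 0.2]
finger_gap: 0.5
finger_force: 0.0
```

```bash
python3 - <<'E'
from h import *
c=snap('scene','s4'); cv2.imwrite('pics/s4c.png',cv2.resize(c['frame'][180:330,230:430],None,fx=3.5,fy=3.5)[:,:,::-1])
s=manip.read_state(); print(s['eef_pos'],s['eef_rot'],s['wrist_force'])
E
```

```text
[541.04279529  61.75956318  60.56203934] [-3.14142215e+00  5.98380821e-05  1.20979283e+00] [-0.8041768   0.15450434 -0.5527288 ]
```

View pics/s4c.png

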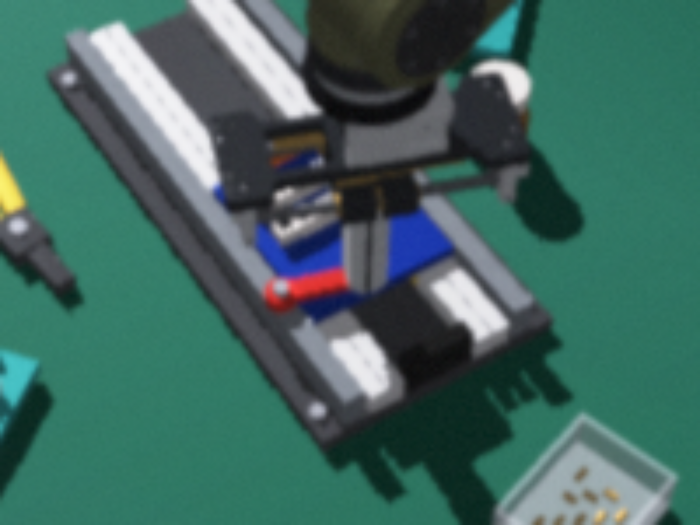

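The keeper is following, with the bar at crop (280–345, 285) now well round over the board. Finishing to the stop gently.

Call:
servo_tool([
  [[-0.005, -0.01, 0, 0, 0, 0.035, 1], [-0.01, -0.02, 0, 0, 0, 0.075, 1], [-0.014, -0.029, 0, 0, 0, 0.115, 1], [-0.015, -0.034, 0, 0, 0, 0.115, 1], [-0.015, -0.037, 0, 0, 0, 0.115, 1], [-0.015, -0.039, 0, 0, 0, 0.115, 1], [-0.015, -0.041, 0, 0, 0, 0.115, 1], [-0.015, -0.041, 0, 0, 0, 0.115, 1]],
])

```text
clock: 10.25
eef_pos: [534.2, 45.7, 60.6]
eef_rot: [3.14, -0.007, 1.569]
wrist_force: [3.6, 34.1, -1.9]
finger_gap: 0.6
finger_force: 17.0
```

It is hard against its stop (34 N). Backing off, then up and clear.

Call:
servo_tool([
  [[0, 0.02, 0, 0, 0, 0, 1], [0, 0.05, 0, 0, 0, 0, 1], [0, 0.07, 0.04, 0, 0, 0, 1], [0, 0.07, 0.12, 0, 0, 0, 1], [0, 0.07, 0.22, 0, 0, 0, 1], [0, 0.14, 0.3, 0, 0, 0, 1], [-0.05, 0.24, 0.3, 0, 0, 0, 1], [-0.15, 0.34, 0.3, 0, 0, 0, 1], [-0.25, 0.44, 0.3, 0, 0, 0, 1], [-0.3, 0.5, 0.3, 0, 0, 0, 1]],
])

```text
clock: 11.25
eef_pos: [407.4, 264.8, 210.5]
eef_rot: [3.141, 0.0, 1.57]
wrist_force: [2.3, 0.4, -0.3]
finger_gap: 0.3
finger_force: 0.0
```

```bash
python3 chk.py t5; python3 - <<'E'
from h import *
c=load('t5'); cv2.imwrite('pics/t5c.png',cv2.resize(c['frame'][160:350,180:450],None,fx=2.9,fy=2.9,interpolation=cv2.INTER_CUBIC)[:,:,::-1])
print(manip.read_state()['eef_pos'])
E
```

```text
-5 20 -1 168 40.43
-5 20 1 139 40.1
65 95 -1 229 41.28
65 95 1 196 40.33
95 125 -1 291 40.55
95 125 1 109 39.92
front [ -3.81582967 122.32397811] [-1.8  2.9  0.8]
[403.51926324 268.9701379  210.68837158]
```

View pics/t5c.png

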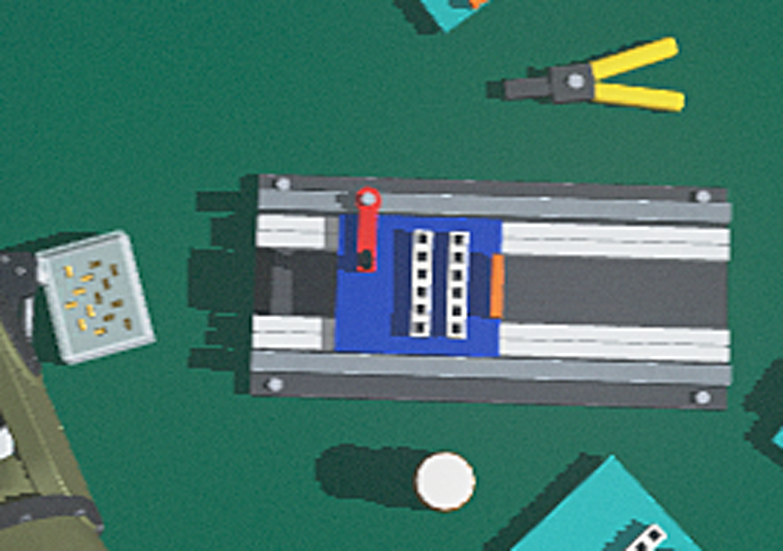

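The board is flat and home, the keeper (368,198)–(366,268) is square across it, and the crimper, box and jar have not moved. I'll let the arm settle, then hand in.

Call:
servo_tool([
  [[0, 0, 0, 0, 0, 0, 1], [0, 0, 0, 0, 0, 0, 1], [0, 0, 0, 0, 0, 0, 1], [0, 0, 0, 0, 0, 0, 1]],
])

```text
clock: 11.7
eef_pos: [409.8, 262.6, 210.2]
eef_rot: [-3.141, 0.0, 1.571]
wrist_force: [-0.7, -0.5, 0.0]
finger_gap: 0.6
finger_force: 0.0
```

```bash
python3 -c "
from cell import manip
print(manip.sign_off())"
```

```text
the job is handed in; nothing more can be done
None
```

The board is home and flat in its notches, the keeper is square across it against its stop, the crimper, box and jar were left alone, and the job was handed in at 11.7 s with the fingers clear.

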